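# Stack the component cartons against the backstop of the tilted stock rack

### The job

On the tilted stock rack the wide carton has been left short of the backstop: push it down the slope, without lifting it off the deck, until its long side is flush against the backstop, keeping it between the deck's two sides. Then take the long slim carton from the bench, set it down gently on top of the wide one, right way up, and slide it back as well until its long side is flush against the backstop, with neither end hanging past the ends of the wide carton. Leave everything else on the bench where it is, and leave both cartons lying still.

Things in the scene. Friction and masses are not known exactly. Their poses are not given: they have to be found in the camera images.
- rack: Grey stock rack: deck 220 x 260 mm sloping 0.26 rad, open except for a flat backstop at its low end (robot's right), square to the deck, 109 mm tall, 6 mm thick. Origin: deck surface at the foot of the backstop's inner face, mid-width, 35 mm above the table. Its axes tilt with the deck: y up the slope away from the backstop (deck y 0 to 260), x along the backstop (-110 to 110), z deck normal.
- wide_carton: Wide cardboard carton, tape along its top, 160 (own x) x 120 (own y) x 50 mm tall, about 0.8 kg, too wide to grasp. Origin: centre of its underside. Starts flat on the rack's deck, 30 to 80 mm short of the backstop, slightly skewed; friction stops it sliding by itself, a push of a few newtons moves it. Flush, its origin is at y = 60 mm in the rack's frame.
- slim_carton: Long slim cardboard carton, tape along its top, 110 (own x) x 60 (own y) x 45 mm tall, about 0.3 kg. Origin: centre of its underside, z up. Starts flat on the table to the robot's left; grasp it across its 60 mm side. It stays where it is set on the tilted wide carton until pushed. Finally its origin is at y = 30, z = 50 mm in the rack's frame.
- square_carton: Bystander: squarish cardboard carton, 80 x 75 x 50 mm, loose on the table near the slim carton (the two may have swapped places). Origin: centre of its underside.
- big_spool: Bystander: large solder spool standing on end, diameter 68 mm, 65 mm tall. Origin: centre of its underside.
- small_spool: Bystander: small solder spool standing on end, diameter 48 mm, 32 mm tall. Origin: centre of its underside.
- screwdriver: Bystander: screwdriver 190 mm long lying on the table along its own x. Origin: on its underside, near mid-length.
- multimeter: Bystander: multimeter lying flat, 170 x 80 x 36 mm, long side along own x. Origin: centre of its underside.
Not all that is in view belongs to the job. Leave any turquoise look-alike of the slim_carton alone.

How it is judged:
On the way:
1. the wide carton is pushed home, flush against the backstop, before the slim carton is stacked on it (y of wide_carton in the frame of rack below 0.065 m and angle between the y axis of wide_carton and the y axis of rack, either way round below 0.06 rad and x of wide_carton in the frame of rack between -0.03 and 0.03 m and angle between the z axis of wide_carton and the z axis of rack, either way round below 0.06 rad and distance between wide_carton and slim_carton above 0.15 m and linear speed of wide_carton below 0.02 m/s), for 0.2 s.
At the end, for the whole second after the job is handed in: Both cartons rest flat, right way up, long side within 5 mm of the backstop and 0.06 rad of parallel to it: the wide one on the deck, within 30 mm of its mid-width, the slim one on top of the wide one, neither end past its ends (y of wide_carton in the frame of rack below 0.065 m and angle between the y axis of each of wide_carton, slim_carton and the y axis of rack, either way round below 0.06 rad and x of wide_carton in the frame of rack between -0.03 and 0.03 m and angle between the z axis of each of wide_carton, slim_carton and the z axis of rack, either way round below 0.06 rad and y of slim_carton in the frame of rack below 0.035 m and angle between slim_carton's own z axis and vertical below 0.6 rad and x of slim_carton in the frame of wide_carton between -0.025 and 0.025 m and z of slim_carton in the frame of rack between 0.045 and 0.055 m and linear speed of each of wide_carton, slim_carton below 0.01 m/s and angular speed of each of wide_carton, slim_carton below 0.1 rad/s); the robot touches nothing.
It fails at once if the wide carton is lifted off the deck (z of wide_carton in the frame of rack above 0.012 m).
It fails at once if the slim carton is let fall over the wide carton from more than about 15 mm (linear speed of slim_carton above 0.55 m/s and contact force between the fingers and slim_carton below 0.2 N and distance between slim_carton and wide_carton below 0.14 m).
It fails at once if the slim carton is rammed onto the wide carton (contact force between slim_carton and wide_carton above 60 N).
It fails at once if a bystander is moved by more than 30 mm (distance of any of square_carton, big_spool, small_spool, screwdriver, multimeter from where it was at the start of the episode above 0.03 m).
It also fails if it takes over 66 s, if anything falls off the work surface, if the arm or the gripper's body presses on something with over 40 N, if the wrist force passes 120 N, or if a joint passes its speed limit or range.

### The arm

A 6-joint arm with a two-finger parallel gripper is mounted at the origin on the work surface. World frame = base frame: x ahead of the robot, y to its left, z up, the work surface at z = 0. Lengths are in m, angles in rad, forces in N, time in s.
With the tool pointing down it reaches from about 0.325 to 0.775 m from the base axis. Payload 5.5 kg.
Tool frame: the origin (TCP) lies between the finger pads; the fingertips stand 8 mm ahead of it and the grasp point (between the pads) lies 11 mm behind it (tcp_to_tips is the distance from the TCP to the fingertips, in m); z points along the fingers, y is the line along which they close (so a half turn about z gives the same grasp; the last joint's range is limited). The gripper opens to 88 mm and grips with 3 to 60 N. Pads are 20 mm wide; open, the fingers measure 115 mm over their backs; the gripper's body (75 mm by 178 mm) begins 61 mm behind the grasp point.
Start: joints at [1.13, 0.091, 1.231, -0, 1.82, -0.057], TCP at [0.225, 0.556, 0.231] pointing down, gripper open.
Joint ranges: [-2.87, 2.87], [-0.86, 2.18], [0.17, 2.46], [-1.51, 4.65], [0.06, 2.69], [-2.65, 2.65]. Speed limits (rad/s): [2.57, 2.57, 3.01, 3.14, 3.14, 3.14].

### API

Orientations are given as a unit quaternion [w, x, y, z].
In Python, from bench import * gives the robot as it stands. Calls block until the motion is done:
- move_to(position, orientation): joint-space move of the TCP to a pose.
- move_l(position, speed=0.15, orientation=None): straight line of the TCP; orientation=None keeps the orientation; speed is the mean speed in m/s.
- movej(angles): joint-space move.
- gripper_open() and close(): open the fingers fully, or close them until they stop; the grip force is fixed at half the most.
- hold(seconds).
- inverse_kinematics(position, orientation): joint angles nearest the present ones, or None.
- state(): the state.
- get_image(name): name is "scene" or "top" or "wrist"; returns a dict with "frame" (420x560x3 uint8, blue, green, red), "depth" (420x560 float32, m along the optical axis (not along the pixel's ray), 0 where there is no reading), "camera_matrix" (3x3 intrinsics, pixels), "view" (4x4, takes a point from world to camera coordinates). Camera axes: x right, y up, looking along -z (the intrinsics and any distortion apply to the point x, -y, -z); pixel columns grow to the right and rows downward; lengths in m; the calibration is good to about 2 mm. A picture is of the moment at which its call begins.
A pose or a line that the arm cannot do raises IKError and nothing moves.
- job_done(): hands the job in; it is judged then, once.
The state is a dict: "time": time; "joint_pos": joint angles; "dq": joint speeds; "joint_torque": joint torques, N m; "ee_pos": TCP position; "ee_rot": TCP orientation; "ft_force": force on the tool from outside, world axes, zero at the start; "moment": the same for the moment, N m; "finger_gap": finger opening in m; "finger_force": force on a finger pad.
Only numpy, scipy, OpenCV 4.12 (cv2) and the standard library are available. Lean on these libraries where they do the work, as an engineer would, in place of code of your own. Each camera call takes 0.05 s, during which the arm holds its last target. There are 200 camera calls.

## Working session

There is one attempt and no reset: what is moved stays moved. The work goes in short steps, each a Python script; the robot and the scene stay as the last script left them, time stands still between calls to the robot, and variables do not carry over. Pictures are saved under pics/ and viewed, at most 10 in all, crops included, and the job is handed in when it is done.

```bash
mkdir -p pics; ls
python3 - <<'E'
from bench import *
import cv2,numpy as np
s=state();print(s['time'],s['ee_pos'],s['ee_rot'],s['finger_gap'])
a=[]
for n in("scene","top"):
    d=get_image(n);cv2.imwrite(f'pics/{n}0.png',d['frame']);np.savez(f'pics/{n}0.npz',**d)
    print(n,d['camera_matrix'].round(1).tolist(),d['view'].round(3).tolist(),[k for k in d],(d['depth']>0).mean())
E
```

```text
pics
0.0 [0.22455854 0.55609196 0.22952872] [-2.28173877e-04  1.90725479e-01  9.81642947e-01 -9.30213503e-04] 0.08780347879444012
scene [[448.1, 0.0, 286.1], [0.0, 448.1, 208.7], [0.0, 0.0, 1.0]] [[-0.49, 0.871, -0.019, 0.273], [-0.656, -0.355, 0.666, 0.281], [0.574, 0.339, 0.746, -1.482], [0.0, 0.0, 0.0, 1.0]] ['frame', 'depth', 'camera_matrix', 'view'] 0.9958928571428571
top [[407.6, 0.0, 278.0], [0.0, 407.6, 207.4], [0.0, 0.0, 1.0]] [[0.025, -0.999, -0.023, -0.026], [0.998, 0.024, 0.055, -0.529], [-0.054, -0.024, 0.998, -1.117], [0.0, 0.0, 0.0, 1.0]] ['frame', 'depth', 'camera_matrix', 'view'] 0.9961011904761905
```

View pics/top0.png

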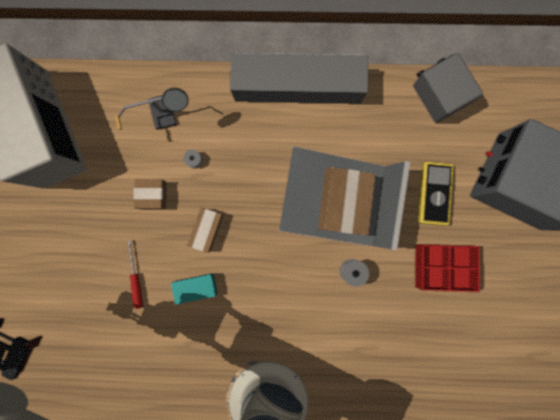

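View pics/scene0.png

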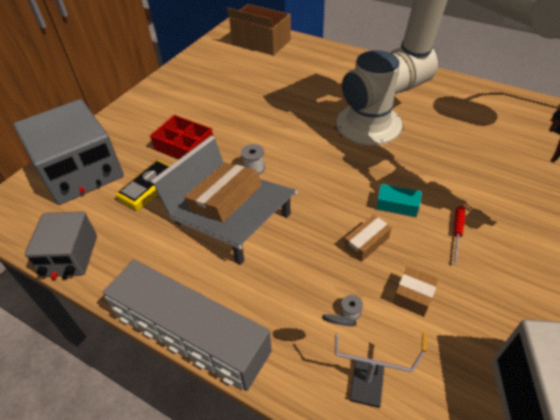

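Top view: the slim carton is at (206,230), the square carton at (149,194) and the turquoise decoy at (193,289). The wide carton is at (350,201) on the rack, with the backstop running from (409,163) to (398,247) and a spool at (355,272). Next I'll measure with depth.

```bash
cat > h.py <<'E'
import numpy as np,cv2
def cloud(d):
    K=d['camera_matrix'];z=d['depth'].astype(float);v,u=np.indices(z.shape)
    p=np.stack([(u-K[0,2])/K[0,0]*z,-(v-K[1,2])/K[1,1]*z,-z],-1)
    V=d['view'];return (p-V[:3,3])@V[:3,:3], z>0
def box(P2):
    (c,s,_)=r=cv2.minAreaRect(P2.astype(np.float32));b=cv2.boxPoints(r)
    e=b[1]-b[0];f=b[2]-b[1]
    if np.hypot(*f)>np.hypot(*e):e,f=f,e
    a=np.arctan2(e[1],e[0]);a=(a+np.pi/2)%np.pi-np.pi/2
    return np.array(c),np.hypot(*e),np.hypot(*f),a   # centre, long, short, long-axis angle
def poly(pts):
    m=np.zeros((420,560),np.uint8);cv2.fillPoly(m,[np.array(pts)],1);return m>0
def clean(m):
    m=cv2.morphologyEx(m.astype(np.uint8),cv2.MORPH_OPEN,np.ones((3,3)));n,l,s,_=cv2.connectedComponentsWithStats(m)
    return l==1+s[1:,4].argmax()
E
python3 - <<'E'
from h import *
d=dict(np.load('pics/top0.npz'));P,ok=cloud(d)
t=P[330:380,420:540].reshape(-1,3);print('table z',t[:,2].mean(),t[:,2].std())
def top(c,r,lo,hi):
    m=poly([(c[0]-r,c[1]-r),(c[0]+r,c[1]-r),(c[0]+r,c[1]+r),(c[0]-r,c[1]+r)])&ok&(P[...,2]>lo)&(P[...,2]<hi)
    m=clean(m);return P[m]
for n,c,r,lo in(('slim',(206,230),27,.035),('square',(149,194),22,.04),('turq',(193,289),30,.03),('sp',(193,158),14,.02),('bigsp',(355,272),22,.05)):
    q=top(c,r,lo,.09);print(n,[np.round(x,4).tolist() for x in box(q[:,:2])],'z',np.median(q[:,2]).round(4))
m=poly([(296,155),(325,160),(318,228),(288,224)])&ok
q=P[m];c=q.mean(0);n=np.linalg.svd(q-c)[2][2];n*=np.sign(n[2]);print('n',n,'tilt',np.arccos(n[2]),'res',((q-c)@n).std())
# rack frame: in-plane yaw from horizontal line of the plane
x=np.cross(n,[0,0,1]);x/=np.linalg.norm(x);x*=np.sign(x[0]);y=np.cross(n,x);print('x',x,'y',y)
R=np.stack([x,y,n],1);L=(P-c)@R
reg=poly([(270,130),(425,140),(415,265),(265,255)])&ok
dm=clean(reg&(abs(L[...,2])<.006)); b=box(L[dm][:,:2]);print('deck',b)
bm=clean(reg&(L[...,2]>.098)&(L[...,2]<.125));print('back top',box(L[bm][:,:2]),np.median(L[bm][:,2]))
fm=clean(reg&(L[...,2]>.065)&(L[...,2]<.100));print('face y',np.percentile(L[fm][:,1],[5,25,50,75,95]),'x',np.percentile(L[fm][:,0],[1,99]))
wm=clean(reg&(L[...,2]>.042)&(L[...,2]<.058)&(L[...,1]>np.median(L[fm][:,1])+.012));print('wide',box(L[wm][:,:2]),np.median(L[wm][:,2]))
np.savez('rack_raw.npz',R=R,c=c);print('c',c)
for y0 in(b[0],):print('deck bounds pct',np.percentile(L[dm][:,0],[.5,99.5]),np.percentile(L[dm][:,1],[.5,99.5]))
E
```

```text
table z 0.0056762311616092185 0.07506966020483008
slim [[0.4628, 0.1838], 0.11069999635219574, 0.06080000102519989, -0.31310001015663147] z 0.0455
square [[0.5572, 0.3403], 0.07940000295639038, 0.07639999687671661, 0.02160000056028366] z 0.0503
turq [[0.3032, 0.2082], 0.11110000312328339, 0.06019999831914902, -1.3431999683380127] z 0.0456
sp [[0.6596, 0.2277], 0.04610000178217888, 0.04569999873638153, -1.5535999536514282] z 0.0322
bigsp [[0.3589, -0.2218], 0.06620000302791595, 0.06509999930858612, -1.5317000150680542] z 0.0656
n [-0.0347765  -0.25346881  0.96671824] tilt 0.25872003165156976 res 0.0018180718708475886
x [ 0.9907186  -0.13592886 -0.        ] y [0.13140491 0.95774574 0.25584339]
deck (array([ 0.00038588, -0.07558395]), np.float32(0.2632236), np.float32(0.22230469), np.float32(1.5662719))
back top (array([-0.0002125 , -0.21217389]), np.float32(0.2198228), np.float32(0.018391633), np.float32(-0.0043512583)) 0.10803682826984914
face y [-0.20672881 -0.20581199 -0.20522543 -0.20454458 -0.20365931] x [-0.10787265  0.10587438]
wide (array([-0.00749525, -0.10159243]), np.float32(0.16072358), np.float32(0.122319855), np.float32(0.045392275)) 0.049838885223260986
c [ 0.56764556 -0.08845893  0.08817529]
deck bounds pct [-0.11015362  0.10968239] [-0.20587767  0.05502804]
```

```bash
cat >> h.py <<'E'
from scipy.spatial.transform import Rotation as Ro
_f=np.load('rack_raw.npz');R=_f['R']@Ro.from_euler('z',-0.0044).as_matrix();O=_f['c']+_f['R']@np.array([-.0006,-.2052,0])
def W(x,y,z):return O+R@np.array([x,y,z])
def quat(ydir,zdir):
    z=np.array(zdir)/np.linalg.norm(zdir);y=np.array(ydir)-z*np.dot(ydir,z);y/=np.linalg.norm(y)
    return Ro.from_matrix(np.stack([np.cross(y,z),y,z],1)).as_quat()[[3,0,1,2]]
def measure(d,dz=0.05,ylim=(.006,.2)):
    P,ok=cloud(d);L=(P-O)@R
    m=clean(ok&(abs(L[...,2]-dz)<.008)&(abs(L[...,0])<.12)&(L[...,1]>ylim[0])&(L[...,1]<ylim[1]))
    return [np.round(v,4).tolist() for v in box(L[m][:,:2])]
E
python3 - <<'E'
from h import *
from bench import *
print('O',O)
best=None
for s in(1,-1):
    q=quat(s*R[:,0],-R[:,2])
    for y,z in((.20,.12),(.20,.014),(.13,.014)):
        j=inverse_kinematics(W(-.005,y,z),q);print(s,y,z,None if j is None else np.round(j,2))
for s in(1,-1):
    q=quat(s*R[:,1],-R[:,2]);j=inverse_kinematics(W(0,.07,.09),q);print('place',s,None if j is None else np.round(j,2))
    q=quat(s*np.array([np.sin(.313),np.cos(.313),0]),[0,0,-1]);j=inverse_kinematics([.4628,.1838,.02],q);print('pick',s,None if j is None else np.round(j,2))
E
```

```text
O [ 0.54008685 -0.2849068   0.03567622]
1 0.2 0.12 [-0.42  0.05  1.35  0.26  1.82 -0.23]
1 0.2 0.014 [-0.38  0.05  1.52  0.25  1.63 -0.23]
1 0.13 0.014 [-0.49  0.11  1.5   0.24  1.63 -0.35]
-1 0.2 0.12 None
-1 0.2 0.014 None
-1 0.13 0.014 None
place 1 [-0.6   0.17  1.33  0.23  1.76 -2.  ]
pick 1 [ 0.31 -0.12  1.82 -0.    1.45 -0.95]
place -1 [-0.6   0.17  1.33  0.23  1.76  1.14]
pick -1 [ 0.31 -0.12  1.82 -0.    1.45  2.19]
```

Run:
```python
from h import *
from bench import *
q=quat(R[:,0],-R[:,2]);X=-.005
move_to(W(X,.20,.13),q)
move_l(W(X,.20,.018),.12)
f0=np.array(state()['ft_force'])
F=lambda:R.T@(np.array(state()['ft_force'])-f0)
move_l(W(X,.140,.018),.06);print('f',F().round(2))
y=.140
while y>.116:
    y-=.0015;move_l(W(X,y,.018),.03);f=F();print(round(y,4),f.round(1))
    if f[1]>14:break
print('tcp',R.T@(np.array(state()['ee_pos'])-O))
hold(.3)
move_l(W(X,y+.03,.018),.1)
move_l(W(X,y+.03,.2),.2)
d=get_image('top');cv2.imwrite('pics/top1.png',d['frame']);print(state()['time'],measure(d))
```

```text
f [ 0.28 -0.11 -0.14]
0.1385 [-0.4  1.4  0.2]
0.137 [ 0.5  1.7 -2.6]
0.1355 [ 0.7  1.8 -0.8]
0.134 [ 0.8  0.6 -1.3]
0.1325 [ 0.3  0.9 -0.8]
0.131 [-0.8  5.7 -0. ]
0.1295 [-2.5 11.2 -0.1]
0.128 [-3.  16.6  0.1]
tcp [-0.00515836  0.13213348  0.01813137]
8.8833 [[-0.0111, 0.1011], 0.15860000252723694, 0.041200000792741776, -0.00570000009611249]
```

Run:
```python
from h import *
from bench import *
a=-.3131
q=quat([-np.sin(a),np.cos(a),0],[0,0,-1])
p=np.array([.4628,.1838,0]);up=lambda z:p+[0,0,z]
move_to(up(.16),q);move_l(up(.017),.15)
close();s=state();print('gap',s['finger_gap'],s['finger_force'])
move_l(up(.18),.15);s=state();print('gap',s['finger_gap'],s['time'])
q=quat(R[:,1],-R[:,2]);X=-.0105;Y=.073
move_to(W(X,Y,.16),q);hold(.3)
d=get_image('top');cv2.imwrite('pics/top2.png',d['frame'])
move_l(W(X,Y,.080),.08);hold(.2)
f0=np.array(state()['ft_force']);z=.080
while z>.058:
    z-=.0015;move_l(W(X,Y,z),.02);f=R.T@(np.array(state()['ft_force'])-f0);t=R.T@(np.array(state()['ee_pos'])-O);print(round(z,4),t.round(4),f.round(1))
    if f[2]>4:break
d=get_image('scene');cv2.imwrite('pics/scene2.png',d['frame'][80:300,80:400]);print(state()['time'],state()['finger_gap'])
```

```text
gap 0.059658620305895645 29.987339079380035
gap 0.05988391062858061 13.2333
0.0785 [-0.0106  0.073   0.0783] [-0.1 -0.8 -1.5]
0.077 [-0.0106  0.073   0.0768] [-0.  -0.3 -0.3]
0.0755 [-0.0106  0.073   0.0754] [-0.1 -1.2 -0.3]
0.074 [-0.0106  0.073   0.0738] [-0.4 -0.4  0.5]
0.0725 [-0.0106  0.073   0.0723] [-0.  -1.   0.3]
0.071 [-0.0106  0.073   0.0709] [ 0.2 -0.7 -0.1]
0.0695 [-0.0106  0.073   0.0694] [ 0.8 -0.2 -0.5]
0.068 [-0.0106  0.073   0.0678] [ 0.  -0.1 -0.1]
0.0665 [-0.0104  0.073   0.0667] [-0.1  0.2  0.2]
0.065 [-0.0104  0.073   0.0666] [-3.7  0.3  9.8]
19.125 0.05988437004525683
```

View pics/scene2.png

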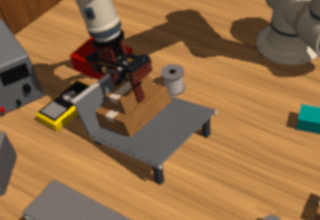

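The scene crop shows the slim carton lying flat on the wide carton at about (130,105), still in the fingers, and the contact height matches expectation. I'll release it, check its pose and push it home.

Run:
```python
from h import *
from bench import *
X=-.0105
move_l(W(X,.073,.068),.02)if 0 else None
gripper_open();hold(.2)
move_l(W(X,.073,.17),.12)
q=quat(R[:,0],-R[:,2])
move_to(W(X,.22,.2),q)
d=get_image('top');cv2.imwrite('pics/top3.png',d['frame'][110:290,250:450].repeat(3,0).repeat(3,1));print('slim',measure(d,.095),'wide',measure(d,.05),state()['time'])
```

```text
slim [[-0.0421, 0.0612], 0.050599999725818634, 0.03799999877810478, -0.07850000262260437] wide [[-0.0499, 0.0356], 0.08100000023841858, 0.05889999866485596, 0.005499999970197678] 22.6167
```

View pics/top3.png

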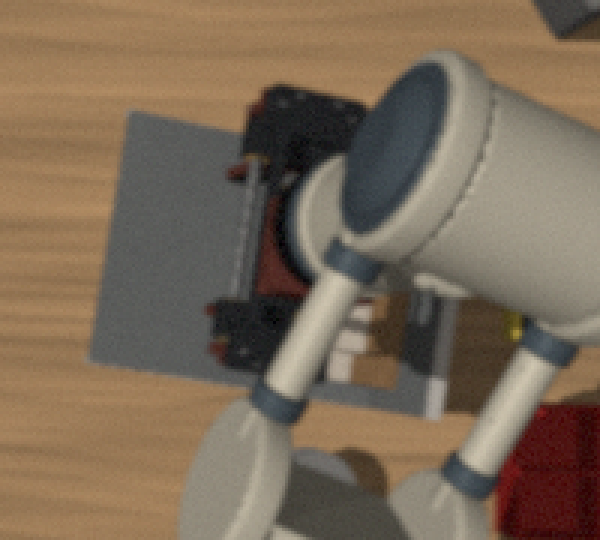

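The top crop shows the slim carton's visible end at (350,330), lined up with the wide carton's tape; the arm hides the rest. Its near end is at x≈-0.067, where I expected it. Now the push.

Run:
```python
from h import *
from bench import *
X=-.0105;Z=.067
move_l(W(X,.145,.16),.2);move_l(W(X,.145,Z),.12)
f0=np.array(state()['ft_force']);F=lambda:R.T@(np.array(state()['ft_force'])-f0)
move_l(W(X,.080,Z),.05);print(F().round(1))
y=.080
while y>.056:
    y-=.0015;move_l(W(X,y,Z),.03);f=F();print(round(y,4),f.round(1))
    if f[1]>9:break
hold(.3);print('tcp',R.T@(np.array(state()['ee_pos'])-O))
move_l(W(X,y+.04,Z),.1);move_l(W(X,y+.06,.2),.2)
movej([1.13,.091,1.231,0,1.82,-.057]);hold(.1)
d=get_image('top');cv2.imwrite('pics/top4.png',d['frame'][110:290,250:450].repeat(3,0).repeat(3,1))
print('slim',measure(d,.095,(.003,.2)),'wide lower part',measure(d,.05),state()['time'])
```

```text
[-0.6  1.1  0.7]
0.0785 [-0.9  1.2  0.8]
0.077 [0.1 2.  0.7]
0.0755 [-0.4  0.6  0.7]
0.074 [0.1 1.4 0.4]
0.0725 [-0.1  1.9  1.4]
0.071 [-1.3  6.   1.2]
0.0695 [-1.7 11.8  2. ]
tcp [-0.01060437  0.07205989  0.06704871]
slim [[-0.0111, 0.0325], 0.11020000278949738, 0.05889999866485596, 0.006300000008195639] wide lower part [[-0.0103, 0.0637], 0.16040000319480896, 0.11490000039339066, -0.0008999999845400453] 32.0667
```

View pics/top4.png

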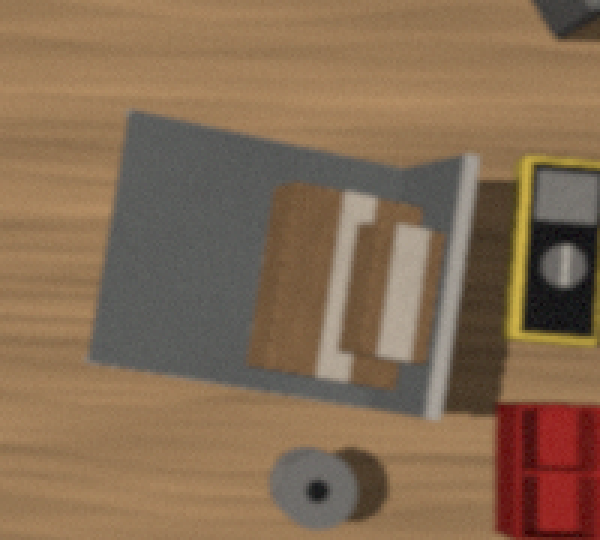

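The top crop shows both cartons against the backstop, at (340,285) and (395,290), parallel to it, with nothing touching them. Both pushes hit a hard stop exactly 60 mm apart, as expected, so I'm handing in.

```bash
python3 -c "
from bench import *
print(job_done())"
```

```text
the job is handed in; nothing more can be done
None
```

The job is handed in at about 32 s: both cartons measure flush and parallel to the backstop, with the slim one on top within the wide one's ends, and the arm is clear; I did not re-measure the bystanders.

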